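Prove the bowl cutter's emergency stop and re-arm it

ROBOT

A 7-joint arm with a two-finger parallel gripper is mounted at the origin on a cart in front of the work surface, level with it; the furniture and walls round the work are solid. World frame = base frame: x ahead of the robot, y to its left, z up, the work surface at z = 0. Lengths are in m, angles in rad, forces in N, time in s.
With the tool pointing down it reaches from about 0.425 to 0.925 m from the base axis. Payload 6.8 kg.
Tool frame: the origin (TCP) lies at the very end of the fingers, on their centre line; the grasp point (between the pads) lies 19 mm behind it; z points along the fingers, y is the line along which they close (so a half turn about z gives the same grasp; the last joint's range is limited). The gripper opens to 85 mm and grips with 20 to 120 N. Pads are 22 mm wide; open, the fingers measure 114 mm over their backs; the gripper's body (76 mm by 85 mm) begins 54 mm behind the grasp point. The pads swing forward as they close: fully open they stand 13 mm farther back than shut.
Start: joints at [1.07, 0.477, 0.022, 1.555, -0.011, 1.109, -0.083], TCP at [0.258, -0.624, 0.231] pointing down, gripper open.
Joint ranges: [-2.96, 2.96], [-0.34, 2.1], [-1.41, 1.46], [0.24, 2.44], [-1.37, 4.51], [0.17, 1.92], [-2.96, 2.96]. Speed limits (rad/s): [2.39, 2.39, 3.14, 3.14, 3.14, 3.14, 3.14].

INTERFACE

Orientations are given as a unit quaternion [w, x, y, z].
In Python, from station import bot gives the robot as it stands.
- The arm moves only by the tool apply_moves, never from a script. Its argument "deltas" is a list of rows, each a list of 3 entries, a list of its own where there are three numbers: the closure, from 0 (fully open) to 1 (shut), then the shift along the tool's x, y, z in units of 0.2 m (1.0 is 0.2 m), then the turn about the tool's z in units of 2 pi rad (1.0 is 2 pi rad). A call has 1 to 12 rows; each row is the pose to reach, as a shift and turn from the pose commanded when the call began, along the tool's axes at that moment, turning the shorter way round; what a row does not reach only later rows make up. A row lasts 1/10 s, in which the tool goes at most 50 mm and 8.59 degrees, less where a joint would pass 70% of its speed; a pose out of reach is approached as far as the arm can. A call with a number of a shift or a turn outside -1 to 1 is refused whole. A call with a gripper value outside its range is refused whole. The fingers move at their own pace and stop on an object; "squeeze" is the grip in N (left out, the last holds). Time passes only in rows, so rows that repeat a pose let the fingers close. It gives the time, the measured TCP pose, the force, the opening and the grip force at its end, in the units of the state.
- bot.get_obs(): the state, without advancing time (a new reading comes with each control period).
- bot.read_camera(name): name is "scene" or "top"; returns a dict with "color" (420x560x3 uint8, red, green, blue), "intrinsics" (3x3 intrinsics, pixels), "k1" (the pictures are not rectified: a ray, as slopes to the right and down, at radius r is drawn at 1 + k1 r^2 times it, then the intrinsics apply), "pose" (4x4, takes a point from camera to world coordinates). Camera axes: x right, y down, z forward; pixel columns grow to the right and rows downward; lengths in m; the calibration is good to about 2 mm. A picture is of the moment at which its call begins. There is no depth.
- bot.hand_in(): hands the job in; it is judged then, once.
Trained networks look in a picture, given as the dict that the camera call returned (one of the last four; its "shot" number tells which), for a name from the list of things; names that differ only in an ending like _2 or _b are one class to them, and where a whole thing is asked for, a point or a joint stands for the part that bears it (a point fixed in the world has none). Each returns a list of dicts, best first, with "confidence" (0 to 1); they miss things now and then, are a little off and sometimes report something else, mostly with a low value. They report only what shows in the picture. A call takes as long as a camera call. They do not tell look-alikes from the thing itself.
- bot.look_for(picture, target): "point" ([x, y, z] in m, in world coordinates, good to about 4 mm: the middle of the surface that is visible of it).
The state is a dict: "t": time; "q": joint angles; "joint_vel": joint speeds; "joint_torque": joint torques, N m; "eef_pos": TCP position; "tool_rot": TCP orientation; "contact_force": force on the tool from outside, world axes, zero at the start; "torque": the same for the moment, N m; "gripper_width": opening from 0.0 (shut) to 1.0 (fully open); "grasp_force": force on a finger pad.
Only numpy, scipy, OpenCV 4.12 (cv2) and the standard library are available. Lean on these libraries where they do the work, as an engineer would, in place of code of your own. Each camera call takes 0.05 s, during which the arm holds its last target. There are 200 camera calls.

TASK

Do the shift-start check of the bowl cutter's emergency stop with the outside of the fingertips only; nothing is to be pinched, taken between the fingers or lifted. First press the red mushroom button in until it latches, take the finger off so it is seen to stay in, then push one of its wings round clockwise until the button pops back up. With the stop released, press the blue reset button fully in, let go and move clear, leaving the green start button unpressed and the mug, spice jar and tub where they stand.

Things in the scene. Friction and masses are not known exactly. Their poses are not given: they have to be found in the camera images.
- cutter: the bench-top bowl cutter, fixed, brushed metal, 383 long x 220 wide. Origin on the worktop (z = 0) under the middle of its control deck; its x runs to the back, towards the bowl. The black level deck (135 x 198, top at z = 86) carries the three controls; the clear bowl (168 in diameter, top 300 above the worktop) stands behind it with its axis at x = +205 and a handle that slants off to its front right.
- stop_base: yellow disc, 92 in diameter and 2 thick, lying on the deck round the stop button. Origin on the button's upright axis at deck height; z up. A black collar, 42 in diameter, rises 7 from the deck under the head.
- stop_top (a point): the middle of the flattened top (30 across) of the red mushroom head, 38 above the deck when the button is out. Head body 56 in diameter, underside 19 above the deck when out; all of it sits lower by the value of joint stop. White arrows on top point clockwise. A green band on the stem shows under the head when it is out.
- stop_wing0 (a point): a point inside one of the head's three wings, which stand out at 120 degrees to 44 from the axis, 14 wide, with upright sides and rounded edges, from 19 to 32 above the deck when out (lower by the value of joint stop). This point is on the wing's centre line, 36 from the axis, 25.5 above the deck when out; it turns with the head
- stop_wing1 (a point): the same in the second wing
- stop_wing2 (a point): the same in the third wing
- stop (a joint): how far the stop button is pressed in (m): 0 out; it latches once pressed past about 0.0085 and then rests at about 0.007; hard stop at 0.0105. Sprung: it starts to move at 5 N and takes 8 to 10 N to latch (press slowly: a quick touch trips a force stop early). Once latched it stays in by itself and only twisting lets it out.
- stop_head (a joint): twist of the head (rad): 0 at rest, clockwise seen from above is positive, hard stop at 0.8. A weak spring turns it back (0.03 to 0.07 N m, about 2 N at a wing). From the latched state the button lets go at about 0.35 to 0.5 and springs up while twisted; let go, the head turns back to 0. Twisting while the button is out does nothing.
- reset_top (a point): the middle of the top of the blue reset button, 27 in diameter, 14 above the deck, in a steel ring 37 in diameter and 5 high. Blue and green may stand in either of two places 72 apart (nearer the front or nearer the bowl).
- reset (a joint): how far the blue reset button is pressed (m): 0 out, 0.006 at its hard stop; sprung, 2 N to start, 5 N at the stop, springs back when let go
- start_top (a point): the middle of the top of the green start button, of the same make and size as the blue one
- start (a joint): how far the green start button is pressed (m): 0 out, 0.006 at its stop
- mug: dark mug with a white foot, 82 in diameter, 97 high, handle to its own -y (57 out), loose, standing on the hob to the left. Origin at its underside.
- spice_jar: glass spice jar with a green cap, 42 in diameter, 97 high, loose, at the front right of the machine. Origin under its middle.
- tub: low food tub with a turquoise lid, 63 x 105 x 26, loose, to the right of the spice jar. Origin under its middle.
Mind the look-alikes: they are no part of the job. Of the things like the spice_jar, leave any that is pink; of the rest the larger one is meant.

How it is judged:
On the way, in this order (a step that is already met when the one before it is completed fails the run):
1. the stop button is in and stays in with nothing touching it (value of joint stop above 0.005 m and contact force between each of the arm, the fingers and stop below 0.3 N), for 0.2 s.
2. the stop button has sprung out again (value of joint stop below 0.0015 m), for 0.1 s.
3. the blue reset button is pressed in (value of joint reset above 0.0045 m and value of joint stop below 0.0015 m), for 0.05 s.
At the end, for the whole second after the job is handed in: The stop button is out (within 1.5 mm) with its head turned back (within 0.08 rad), the reset and start buttons are out (within 1 mm), and the mug, spice jar and tub stand upright within 15 mm of where they began (value of joint stop below 0.0015 m and value of joint stop_head below 0.08 rad and value of joint each of reset, start below 0.001 m and distance of each of mug, spice_jar, tub from where it was at the start of the episode below 0.015 m and angle between each of mug, spice_jar, tub's own z axis and vertical below 0.1 rad); the robot touches nothing.
It fails at once if the green start button is pressed more than 2 mm (value of joint start above 0.002 m).
It fails at once if the reset button is pressed while the stop is in (value of joint reset above 0.003 m and value of joint stop above 0.004 m).
It fails at once if the fingers straddle the stop's head or one of its wings, as for a pinch (z of the grasp point in the frame of stop_top below 0.008 m and (horizontal distance between the grasp point and stop_top below 0.02 m or horizontal distance between the grasp point and stop_wing0 below 0.009 m or horizontal distance between the grasp point and stop_wing1 below 0.009 m or horizontal distance between the grasp point and stop_wing2 below 0.009 m)).
It fails at once if a bystander is lifted, tipped or shoved (distance of any of mug, spice_jar, tub from where it was at the start of the episode above 0.02 m or angle between any of mug, spice_jar, tub's own z axis and vertical above 0.3 rad).
It also fails if it takes over 51 s, if anything falls off the work surface, if the arm or the gripper's body presses on something with over 40 N, if the wrist force passes 120 N, or if a joint passes its speed limit or range.

## Working session

There is one attempt and no reset: what is moved stays moved. The work goes in short steps, Python scripts to look and compute and a tool call to move; the robot and the scene stay as the last step left them, time stands still between calls to the robot, and variables do not carry over. Pictures are saved under pics/ and viewed, at most 10 in all, crops included, and the job is handed in when it is done.

Besides the shell and the picture viewer there is one more tool, called as name(argument=value, ...), one argument or row to a line, values as JSON. apply_moves: Moves the arm, as the interface text tells. Its arguments: {"type":"object","properties":{"deltas":{"type":"array","items":{"type":"array"}},"squeeze":{"type":"number"}},"required":["deltas"]}

```bash
mkdir -p pics
cat > h.py <<'E'
import numpy as np, cv2
from station import bot
def px(pic, P):
    T=np.linalg.inv(pic["pose"]); P=np.atleast_2d(P); c=P@T[:3,:3].T+T[:3,3]
    s=c[:,:2]/c[:,2:]; r2=(s**2).sum(1,keepdims=True); s=s*(1+pic["k1"]*r2)
    K=pic["intrinsics"]; return s*[K[0,0],K[1,1]]+[K[0,2],K[1,2]]
def onz(pic,uv,z):
    K=pic["intrinsics"]; uv=np.atleast_2d(np.array(uv,float))
    d=cv2.undistortPoints(uv[:,None],K,np.array([pic["k1"],0,0,0,0.]))[:,0]
    R=pic["pose"][:3,:3];o=pic["pose"][:3,3]
    D=np.c_[d,np.ones(len(d))]@R.T
    return o+D*((z-o[2])/D[:,2])[:,None]
E
python3 - <<'E'
from h import *
o=bot.get_obs(); print({k:np.round(v,4).tolist() if not np.isscalar(v) else v for k,v in o.items()})
for n in ("scene","top"):
    p=bot.read_camera(n); cv2.imwrite(f"pics/{n}0.png",p["color"][:,:,::-1]); np.save(f"{n}0.npy",p,allow_pickle=True)
    print(n,np.round(p["pose"],3).tolist(),p["k1"])
    for t in ("cutter","stop_base","stop_top","stop_wing0","stop_wing1","stop_wing2","reset_top","start_top","mug","spice_jar","tub"):
        print(t,[(np.round(d["point"],3).tolist(),round(d["confidence"],2),px(p,d["point"])[0].round().tolist()) for d in bot.look_for(p,t)[:4]])
E
```

```text
{'t': 0.0, 'q': [1.0699, 0.4778, 0.0223, 1.5564, -0.0115, 1.1093, -0.0831], 'joint_vel': [-0.0001, 0.0002, -0.0007, 0.0001, -0.0013, -0.0002, -0.0008], 'joint_torque': [-0.0009, -59.645, 1.6078, -28.1198, 0.0126, 0.0095, -0.0], 'eef_pos': [0.2581, -0.6231, 0.2303], 'tool_rot': [-0.0009, 0.9808, 0.1951, -0.0002], 'contact_force': [-0.7171, 0.3129, 0.1599], 'torque': [0.0694, -0.0178, -0.0035], 'grasp_force': 0.0, 'gripper_width': 0.9992361914530541}
scene [[-0.531, -0.565, 0.632, -0.428], [-0.847, 0.336, -0.412, 0.654], [0.021, -0.754, -0.657, 1.144], [0.0, 0.0, 0.0, 1.0]] -0.024482914820617797
cutter []
stop_base [([0.519, 0.026, 0.09], 0.79, [272.0, 234.0]), ([0.52, 0.021, 0.12], 0.43, [274.0, 225.0])]
stop_top [([0.521, 0.022, 0.121], 0.78, [273.0, 225.0])]
stop_wing0 [([0.521, 0.018, 0.117], 0.61, [274.0, 225.0])]
stop_wing1 [([0.521, 0.018, 0.117], 0.61, [274.0, 225.0])]
stop_wing2 [([0.521, 0.018, 0.117], 0.61, [274.0, 225.0])]
reset_top [([0.554, 0.125, 0.096], 0.64, [236.0, 237.0])]
start_top [([0.478, 0.121, 0.1], 0.6, [251.0, 252.0]), ([0.489, -0.178, 0.065], 0.5, [334.0, 22
[... 517 characters left out ...]
), ([0.552, 0.12, 0.103], 0.55, [236.0, 207.0])]
stop_top [([0.531, 0.016, 0.122], 0.61, [281.0, 216.0])]
stop_wing0 [([0.531, 0.01, 0.119], 0.97, [284.0, 216.0])]
stop_wing1 [([0.531, 0.01, 0.119], 0.97, [284.0, 216.0])]
stop_wing2 [([0.531, 0.01, 0.119], 0.97, [284.0, 216.0])]
reset_top [([0.552, 0.121, 0.1], 0.49, [236.0, 207.0])]
start_top [([0.484, 0.118, 0.101], 0.59, [237.0, 236.0]), ([0.529, 0.016, 0.125], 0.41, [281.0, 216.0])]
mug [([0.576, 0.356, 0.055], 0.78, [141.0, 198.0])]
spice_jar [([0.598, -0.117, 0.096], 0.81, [337.0, 189.0]), ([0.503, -0.176, 0.094], 0.73, [362.0, 229.0]), ([0.498, -0.111, 0.067], 0.66, [333.0, 232.0])]
tub [([0.482, -0.312, 0.028], 0.94, [413.0, 239.0])]
```

Run:
```python
import cv2
a=cv2.imread("pics/scene0.png")[150:330,130:430]; b=cv2.imread("pics/top0.png")[130:280,190:390]
cv2.imwrite("pics/c_scene.png",cv2.resize(a,None,fx=2.6,fy=2.6,interpolation=3)); cv2.imwrite("pics/c_top.png",cv2.resize(b,None,fx=4,fy=4,interpolation=3))
```

```text
(no output)
```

View pics/scene0.png

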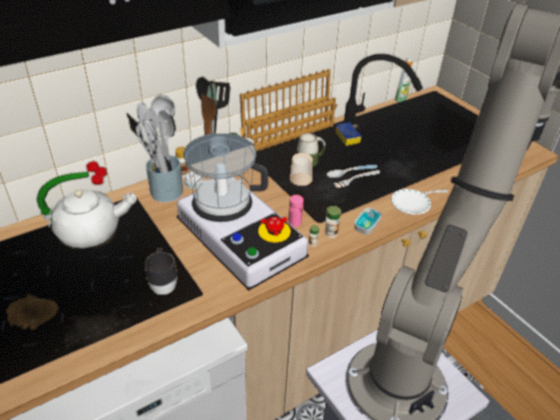

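View pics/c_top.png

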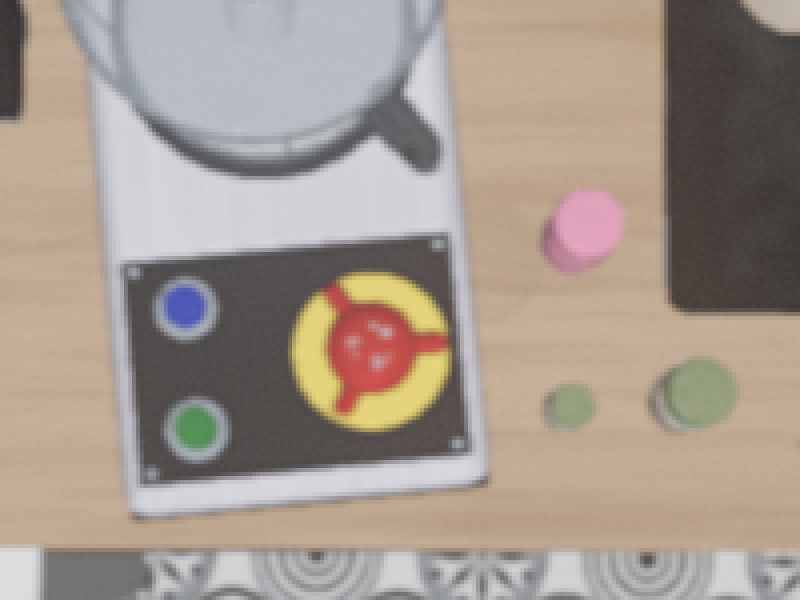

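View pics/c_scene.png

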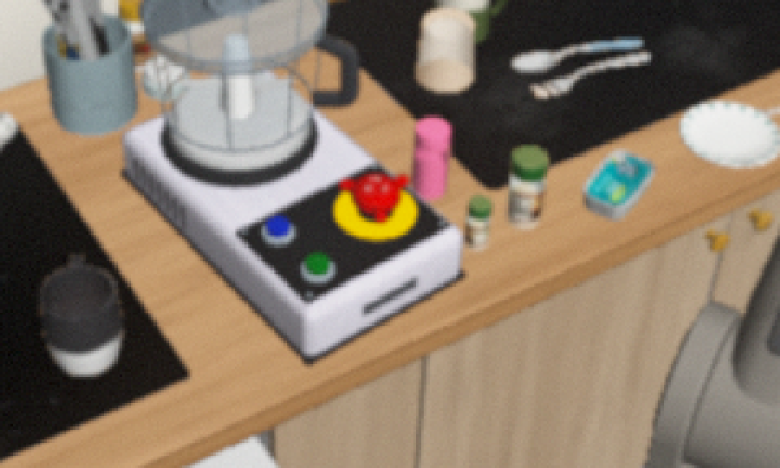

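The top view shows the blue button at about px (236,207), on the bowl side, and the green one at (237,236), at the front. The red head is at (283,217), with wings pointing right, up-left and down-left.

Look-alikes for the spice jar are the pink jar at (336,187), the small green-capped one at (332,232) and the large green-capped one at (363,229). The large one is the real jar, and I only need to avoid all three.

Next I'll measure accurately by colour.

Run:
```python
from h import *
for n in ("top","scene"):
    p=np.load(f"{n}0.npy",allow_pickle=True).item()
    hsv=cv2.cvtColor(p["color"],cv2.COLOR_RGB2HSV); H,S,V=[hsv[...,i].astype(int) for i in range(3)]
    c=px(p,[.53,.05,.09])[0]; vv,uu=np.mgrid[:420,:560]; roi=np.hypot(uu-c[0],vv-c[1])<75
    def pts(m): v,u=np.nonzero(m&roi); return np.c_[u,v]
    def big(m):
        k,l,s,_=cv2.connectedComponentsWithStats((m&roi).astype(np.uint8)); return l==1+np.argmax(s[1:,4])
    b=big((H>105)&(H<130)&(S>120)); g=big((H>45)&(H<75)&(S>110)); 
    y=big((H>20)&(H<35)&(S>90)&(V>120)); r=big(((H<8)|(H>172))&(S>130))
    for nm,m,z in (("blue",b,.1),("green",g,.1)): print(n,nm,m.sum(),onz(p,pts(m).mean(0),z).round(4))
    # yellow circle: hull of yellow on deck plane
    Y=onz(p,pts(y),.088)[:,:2]; h=cv2.convexHull((Y*1e4).astype(np.int32))[:,0]/1e4
    (cx,cy),rad=cv2.minEnclosingCircle((h*1e4).astype(np.float32)); print("yellow",cx/1e4,cy/1e4,rad/1e4)
    R=onz(p,pts(r),.115)[:,:2]; 
    c0=np.array([cx,cy])/1e4
    e=cv2.erode(r.astype(np.uint8),np.ones((7,7)),iterations=1).astype(bool) if n=="top" else r
    print("head", onz(p,pts(cv2.dilate(e.astype(np.uint8),np.ones((7,7)))>0).mean(0),.112).round(4), R.mean(0).round(4))
    d=R-R.mean(0) if n=="scene" else R-c0; rr=np.hypot(*d.T); a=np.degrees(np.arctan2(d[:,1],d[:,0]))
    print("wing angles",np.sort(a[rr>.034]).round().astype(int).tolist())
    a=np.radians(a[rr>.034]); print("wing phase deg (mod120)", np.degrees(np.angle(np.exp(3j*a).mean()))/3)
    print("cutter yaw from px", np.degrees(np.arctan2(*(onz(p,pts(b).mean(0),.1)-onz(p,pts(g).mean(0),.1))[0,[1,0]])))
```

```text
top blue 64 [[0.5545 0.122  0.1   ]]
top green 1 [[0.4774 0.1088 0.1   ]]
yellow 0.529095458984375 0.0123219482421875 0.04831272888183594
head [[0.5474 0.0229 0.112 ]] [0.53   0.0119]
wing angles [-91, -87, -87, -87, -87, -84, -84, -84, -83, -81, -81, -80, -79, -79, 29, 30, 31, 31, 32, 33, 34, 35, 36, 37, 38, 39, 40, 150, 151, 153, 154, 154, 156, 157, 159]
wing phase deg (mod120) 35.02747088697283
cutter yaw from px 9.722181485595584
scene blue 60 [[0.5522 0.1235 0.1   ]]
scene green 61 [[0.4821 0.1156 0.1   ]]
yellow 0.528461474609375 0.012239736938476563 0.04830337524414063
head [[0.5327 0.0114 0.112 ]] [0.5299 0.0128]
wing angles [-104, -99, -97, -95, -94, -92, -90, -89, -87, -87, -84, -82, -80, -79, -77, -74, 25, 28, 30, 34, 36, 37, 42, 43, 45, 49, 50, 50, 123, 128, 130, 134, 138, 142, 143, 147, 147, 151, 151, 151, 154, 155, 156, 159, 160, 164, 171]
wing phase deg (mod120) 32.35117185155959
cutter yaw from px 6.441401640471777
```

apply_moves(
  deltas=[
    [1,[0.8,-0.8,0],0],
    [1,[0.8,-0.8,0],0],
    [1,[0.8,-0.8,0],0],
    [1,[0.8,-0.8,0],0],
    [1,[0.8,-0.8,0],0],
    [1,[0.8,-0.8,0],0],
  ],
  squeeze=20,
)

```text
t: 1.8
eef_pos: [0.3476, -0.4103, 0.2317]
tool_rot: [-0.0, 0.98, 0.199, 0.001]
contact_force: [0.1, 0.5, -0.4]
gripper_width: 0.004
grasp_force: 0.0
```

apply_moves(
  deltas=[
    [1,[0.8,-0.8,0],0],
    [1,[0.8,-0.8,0],0],
    [1,[0.8,-0.8,0],0],
    [1,[0.8,-0.8,0],0],
    [1,[0.8,-0.8,0],0],
    [1,[0.8,-0.8,0],0],
  ],
)

```text
t: 2.4
eef_pos: [0.4334, -0.2022, 0.2317]
tool_rot: [-0.0, 0.98, 0.198, 0.001]
contact_force: [0.0, 0.8, 0.2]
gripper_width: -0.0
grasp_force: 0.0
```

apply_moves(
  deltas=[
    [1,[0.86,-0.8,0.1],0.05],
    [1,[0.86,-0.8,0.1],0.05],
    [1,[0.86,-0.8,0.25],0.05],
    [1,[0.86,-0.8,0.25],0.05],
    [1,[0.86,-0.8,0.25],0.05],
    [1,[0.86,-0.8,0.25],0.05],
    [1,[0.86,-0.8,0.25],0.05],
    [1,[0.86,-0.8,0.25],0.05],
  ],
)

```text
t: 3.2
eef_pos: [0.5291, 0.0055, 0.1813]
tool_rot: [0.001, 0.999, 0.038, -0.0]
contact_force: [-0.0, -0.6, -0.4]
gripper_width: -0.001
grasp_force: 0.0
```

```bash
cat >> h.py <<'E'
def yawpose():
    o=bot.get_obs(); q=o["tool_rot"]; yaw=2*np.arctan2(q[2],q[1]); return np.array(o["eef_pos"]),yaw,o
def rows(P,yaw,W,Y=None):
    c,s=np.cos(yaw),np.sin(yaw); R=np.array([[c,s,0],[s,-c,0],[0,0,-1.]])
    W=np.atleast_2d(W); d=(W-P)@R/.2
    t=np.zeros(len(W)) if Y is None else -(np.atleast_1d(Y)-yaw)/2/np.pi
    return np.c_[d,t].round(4).tolist()
AX=np.array([.529,.0122]); BL=np.array([.553,.1225])
E
python3 - <<'E'
from h import *
P,y,o=yawpose(); print(P.round(4),np.degrees(y),o["tool_rot"],o["q"],o["contact_force"],o["torque"])
print(rows(P,y,[*AX,.135]))
for n in("scene","top"):
    p=bot.read_camera(n); cv2.imwrite(f"pics/{n}1.png",p["color"][:,:,::-1]); u,v=px(p,P)[0].astype(int); 
    print(u,v); 
    a=p["color"][max(v-60,0):v+60,u-80:u+80,::-1]; cv2.imwrite(f"pics/c{n}1.png",cv2.resize(a,None,fx=4,fy=4,interpolation=3))
E
```

```text
[0.5291 0.0055 0.1813] 4.343534668352493 [ 6.39062258e-04  9.99281482e-01  3.78954060e-02 -2.23382100e-04] [ 0.13295703  0.31533588 -0.3150765   1.93673451  0.12372198  0.90844022
 -1.73889823] [-0.02529435 -0.6391738  -0.42187939] [-0.00559597 -0.00744137 -0.07104353]
[[0.0019, -0.0333, 0.2314, 0.0]]
277 204
286 214
```

View pics/cscene1.png

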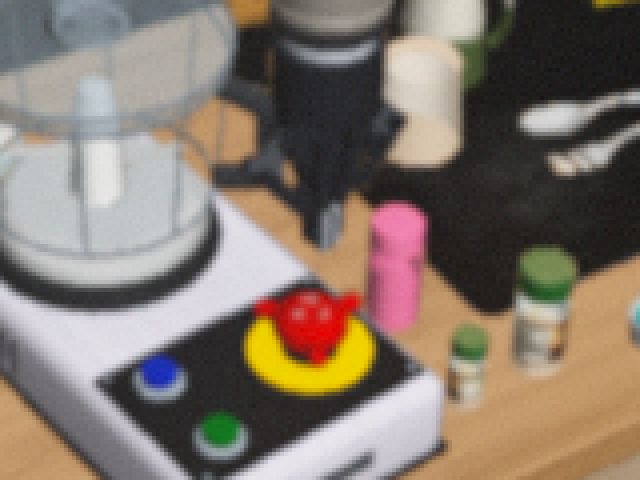

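apply_moves(
  deltas=[
    [1,[0,-0.033,0.1],0],
    [1,[0,-0.033,0.2],0],
    [1,[0,-0.033,0.25],0],
    [1,[0,-0.033,0.255],0],
    [1,[0,-0.033,0.26],0],
    [1,[0,-0.033,0.265],0],
    [1,[0,-0.033,0.27],0],
    [1,[0,-0.033,0.27],0],
  ],
)

```text
t: 4.1
eef_pos: [0.5289, 0.0147, 0.1277]
tool_rot: [0.0, 0.999, 0.039, 0.0]
contact_force: [-1.0, -1.0, 0.1]
gripper_width: -0.0
grasp_force: 0.0
```

apply_moves(
  deltas=[
    [1,[0,0.012,0.005],0],
    [1,[0,0.012,0.01],0],
    [1,[0,0.012,0.015],0],
    [1,[0,0.012,0.02],0],
    [1,[0,0.012,0.025],0],
    [1,[0,0.012,0.03],0],
    [1,[0,0.012,0.035],0],
    [1,[0,0.012,0.04],0],
    [1,[0,0.012,0.045],0],
  ],
)

```text
t: 5.0
eef_pos: [0.529, 0.0123, 0.119]
tool_rot: [0.0, 0.999, 0.039, 0.0]
contact_force: [-2.3, -0.2, 7.7]
gripper_width: 0.001
grasp_force: 3.3
```

apply_moves(
  deltas=[
    [1,[0,0,0.004],0],
    [1,[0,0,0.008],0],
    [1,[0,0,0.012],0],
    [1,[0,0,0.016],0],
    [1,[0,0,0.02],0],
    [1,[0,0,0.023],0],
    [1,[0,0,0.023],0],
    [1,[0,0,0.023],0],
  ],
)

```text
t: 5.8
eef_pos: [0.529, 0.0123, 0.1144]
tool_rot: [0.0, 0.999, 0.039, 0.0]
contact_force: [-2.6, -0.7, 8.1]
gripper_width: -0.001
grasp_force: 3.9
```

apply_moves(
  deltas=[
    [1,[0,0,0.003],0],
    [1,[0,0,0.006],0],
    [1,[0,0,0.006],0],
  ],
)

```text
t: 6.1
eef_pos: [0.5291, 0.0123, 0.1135]
tool_rot: [0.0, 0.999, 0.039, 0.0]
contact_force: [-3.7, -1.0, 11.2]
gripper_width: -0.003
grasp_force: 5.5
```

apply_moves(
  deltas=[
    [1,[0,0,-0.03],0],
    [1,[0,0,-0.1],0],
    [1,[0,0,-0.2],0],
    [1,[0,0,-0.25],0],
    [1,[0,0,-0.25],0],
    [1,[0,0,-0.25],0],
    [1,[0,0,-0.25],0],
  ],
)

```text
t: 6.8
eef_pos: [0.5283, 0.0122, 0.1617]
tool_rot: [0.0, 0.999, 0.039, -0.001]
contact_force: [1.2, -0.5, -0.2]
gripper_width: -0.002
grasp_force: 0.0
```

Run:
```python
from h import *
P,y,o=yawpose(); print(P.round(4),np.degrees(y),o["contact_force"])
p=bot.read_camera("scene"); u,v=px(p,[*AX,.115])[0].astype(int)
q=np.load("scene0.npy",allow_pickle=True).item()
a=np.hstack([i["color"][v-35:v+35,u-45:u+45,::-1] for i in (q,p)]); cv2.imwrite("pics/latch.png",cv2.resize(a,None,fx=4.4,fy=4.4,interpolation=3))
for z in(.124,.117): print(px(p,[*AX,z]))
# wing push waypoints, angle a0..a1
a0=np.radians(-85.5)
def W(da,gap,z,r=.046,h=.018):
    a=a0-da; U=np.array([np.cos(a),np.sin(a)]); N=np.array([-U[1],U[0]]); return [*(AX+r*U+(h+gap)*N),z],a+np.pi/2
for da,gap,z in((0,.012,.15),(0,.012,.102),(0,.002,.102),(.1,0,.102),(.2,0,.102),(.3,0,.102),(.4,0,.102),(.5,0,.102),(.6,0,.102),(.65,0,.102)):
    w,Y=W(da,gap,z); print(da,gap,np.round(w,4),rows(P,y,w,Y))
```

```text
[0.5283 0.0122 0.1617] 4.5038549331576165 [ 1.1684443  -0.50130337 -0.15957448]
[[274.58139042 221.21068569]]
[[274.51517801 223.05211293]]
0 0.012 [ 0.5625 -0.0313  0.15  ] [[0.1536, 0.2305, 0.0587, 0.0]]
0 0.012 [ 0.5625 -0.0313  0.102 ] [[0.1536, 0.2305, 0.2987, 0.0]]
0 0.002 [ 0.5525 -0.0321  0.102 ] [[0.1036, 0.2305, 0.2987, 0.0]]
0.1 0 [ 0.546  -0.0342  0.102 ] [[0.0702, 0.2384, 0.2987, 0.0159]]
0.2 0 [ 0.5413 -0.0356  0.102 ] [[0.0461, 0.2438, 0.2987, 0.0318]]
0.3 0 [ 0.5365 -0.0366  0.102 ] [[0.0216, 0.2468, 0.2987, 0.0478]]
0.4 0 [ 0.5315 -0.0371  0.102 ] [[-0.0031, 0.2474, 0.2987, 0.0637]]
0.5 0 [ 0.5266 -0.0371  0.102 ] [[-0.0277, 0.2455, 0.2987, 0.0796]]
0.6 0 [ 0.5217 -0.0367  0.102 ] [[-0.052, 0.2412, 0.2987, 0.0955]]
0.65 0 [ 0.5193 -0.0362  0.102 ] [[-0.064, 0.2381, 0.2987, 0.1035]]
```

View pics/latch.png

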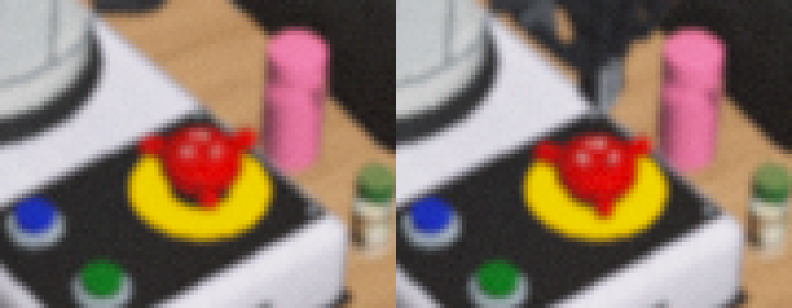

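The right half shows the head sitting about 8 px lower in the crop, roughly 7 mm, with the finger clear. The button is latched. Next I move to the bowl side of the right-hand wing.

apply_moves(
  deltas=[
    [1,[0.155,0.23,0],0],
    [1,[0.155,0.23,0],0],
    [1,[0.155,0.23,0.1],0],
    [1,[0.155,0.23,0.2],0],
    [1,[0.155,0.23,0.28],0],
    [1,[0.155,0.23,0.305],0],
    [1,[0.155,0.23,0.305],0],
    [1,[0.155,0.23,0.305],0],
  ],
)

```text
t: 7.65
eef_pos: [0.5638, -0.031, 0.102]
tool_rot: [0.0, 0.999, 0.039, 0.0]
contact_force: [0.1, -0.4, -0.3]
gripper_width: 0.002
grasp_force: 0.0
```

Run:
```python
from h import *
P,y,o=yawpose(); print(P.round(4),np.degrees(y),o["contact_force"])
a0=np.radians(-85.5)
def W(da,gap,z,r=.046,h=.018):
    a=a0-da; U=np.array([np.cos(a),np.sin(a)]); N=np.array([-U[1],U[0]]); return [*(AX+r*U+(h+gap)*N),z],a+np.pi/2
for da in (0,.06,.12,.18,.24,.3,.36,.42,.48,.54,.6,.66,.72):
    w,Y=W(da,0,.101); print(da,rows(P,y,w,Y)[0])
for n in ("top",):
    p=bot.read_camera(n); u,v=px(p,[*AX,.115])[0].astype(int)
    cv2.imwrite("pics/w0.png",cv2.resize(p["color"][v-50:v+50,u-65:u+65,::-1],None,fx=6,fy=6,interpolation=3))
```

```text
[ 0.5638 -0.031   0.102 ] 4.501287976464333 [ 0.11805855 -0.40812425 -0.25785894]
0 [-0.0664, 0.0008, 0.005, 0.0]
0.06 [-0.0804, 0.0058, 0.005, 0.0096]
0.12 [-0.0946, 0.0099, 0.005, 0.0191]
0.18 [-0.1091, 0.0132, 0.005, 0.0287]
0.24 [-0.1237, 0.0156, 0.005, 0.0382]
0.3 [-0.1384, 0.0171, 0.005, 0.0478]
0.36 [-0.1532, 0.0177, 0.005, 0.0573]
0.42 [-0.168, 0.0175, 0.005, 0.0668]
0.48 [-0.1828, 0.0164, 0.005, 0.0764]
0.54 [-0.1975, 0.0143, 0.005, 0.0859]
0.6 [-0.212, 0.0114, 0.005, 0.0955]
0.66 [-0.2263, 0.0077, 0.005, 0.105]
0.72 [-0.2404, 0.003, 0.005, 0.1146]
```

View pics/w0.png

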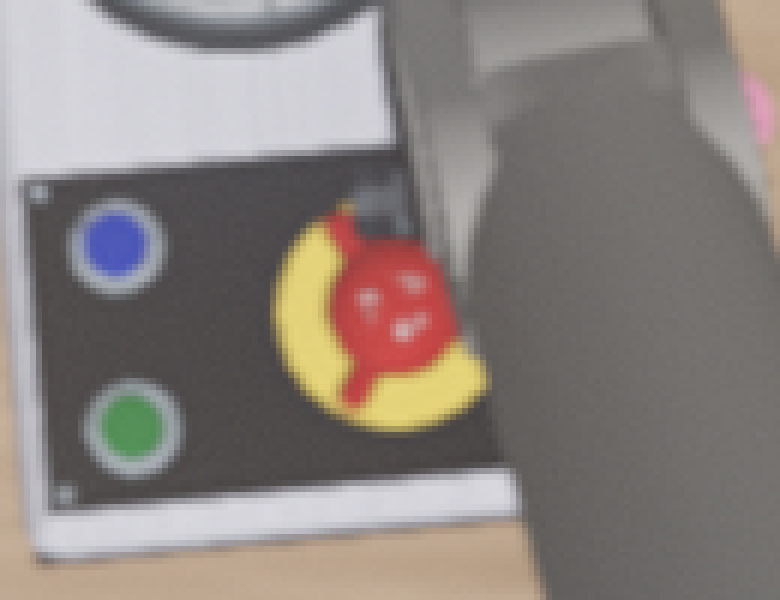

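The picture shows the arm covering the right-hand wing. The finger is behind it with no contact force, and the head is still in. Now I push the wing round.

apply_moves(
  deltas=[
    [1,[-0.04,0,0.005],0],
    [1,[-0.06,0,0.005],0],
    [1,[-0.08,0.006,0.005],0.01],
    [1,[-0.095,0.01,0.005],0.02],
    [1,[-0.11,0.013,0.005],0.03],
    [1,[-0.125,0.016,0.005],0.04],
    [1,[-0.14,0.017,0.005],0.05],
  ],
)

```text
t: 8.4
eef_pos: [0.536, -0.0368, 0.1011]
tool_rot: [-0.0, 0.993, -0.119, 0.001]
contact_force: [0.9, -0.7, 1.0]
gripper_width: -0.002
grasp_force: 0.3
```

Run:
```python
from h import *
P,y,o=yawpose(); print(P.round(4),np.degrees(y),o["contact_force"],o["torque"])
a0=np.radians(-85.5)
def W(da,gap,z,r=.046,h=.018):
    a=a0-da; U=np.array([np.cos(a),np.sin(a)]); N=np.array([-U[1],U[0]]); return [*(AX+r*U+(h+gap)*N),z],a+np.pi/2
for da in (.36,.42,.48,.54,.6,.66,.72):
    w,Y=W(da,0,.101); print(da,rows(P,y,w,Y)[0])
```

```text
[ 0.536  -0.0368  0.1011] -13.651243480285428 [ 0.94295327 -0.66488526  0.96668209] [-0.05853841 -0.14363098 -0.08049676]
0.36 [-0.0119, 0.0039, 0.0006, 0.0069]
0.42 [-0.026, 0.0083, 0.0006, 0.0164]
0.48 [-0.0404, 0.0118, 0.0006, 0.026]
0.54 [-0.055, 0.0145, 0.0006, 0.0355]
0.6 [-0.0697, 0.0162, 0.0006, 0.0451]
0.66 [-0.0845, 0.0171, 0.0006, 0.0546]
0.72 [-0.0993, 0.0171, 0.0006, 0.0642]
```

apply_moves(
  deltas=[
    [1,[-0.012,0.004,0],0.007],
    [1,[-0.026,0.008,0],0.016],
    [1,[-0.04,0.012,0],0.026],
    [1,[-0.055,0.0145,0],0.035],
    [1,[-0.07,0.016,0],0.045],
    [1,[-0.08,0.017,0],0.052],
    [1,[-0.08,0.017,0],0.052],
  ],
)

```text
t: 9.1
eef_pos: [0.5195, -0.0364, 0.101]
tool_rot: [-0.0, 0.961, -0.278, 0.001]
contact_force: [0.4, -0.8, 0.3]
gripper_width: 0.002
grasp_force: 0.7
```

Run:
```python
from h import *
P,y,o=yawpose(); print(P.round(4),np.degrees(y),o["contact_force"],o["torque"])
p=bot.read_camera("scene"); u,v=px(p,[*AX,.115])[0].astype(int)
q=np.load("scene0.npy",allow_pickle=True).item()
a=np.hstack([i["color"][v-35:v+35,u-45:u+45,::-1] for i in (q,p)]); cv2.imwrite("pics/pop.png",cv2.resize(a,None,fx=4.4,fy=4.4,interpolation=3))
```

```text
[ 0.5195 -0.0364  0.101 ] -32.240813826645905 [ 0.39355445 -0.80697444  0.26950089] [-0.22578749 -0.25371689  0.01706641]
```

View pics/pop.png

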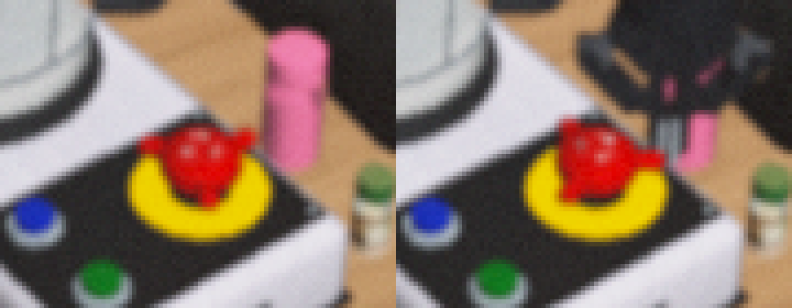

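The head is turned and its dome is back at the original height (dome top at row 127, the same as in the left half), so the button has released. I'll retrace the path so the head can turn back, then lift.

apply_moves(
  deltas=[
    [1,[0.06,-0.02,0],-0.02],
    [1,[0.12,-0.07,0],-0.04],
    [1,[0.175,-0.14,0],-0.06],
    [1,[0.175,-0.14,0],-0.08],
    [1,[0.175,-0.14,0],-0.1],
    [1,[0.175,-0.14,-0.15],-0.1],
    [1,[0.175,-0.14,-0.3],-0.1],
    [1,[0.175,-0.14,-0.3],-0.1],
    [1,[0.175,-0.14,-0.3],-0.1],
  ],
)

```text
t: 10.05
eef_pos: [0.5641, -0.0313, 0.1611]
tool_rot: [0.0, 0.999, 0.033, 0.001]
contact_force: [-0.2, 0.1, 0.4]
gripper_width: -0.003
grasp_force: 0.0
```

Run:
```python
from h import *
P,y,o=yawpose(); print(P.round(4),np.degrees(y),o["contact_force"],o["torque"])
print(rows(P,y,[[*BL,.16],[*BL,.11]]))
p=bot.read_camera("scene"); u,v=px(p,[*AX,.115])[0].astype(int)
q=np.load("scene0.npy",allow_pickle=True).item()
a=np.hstack([i["color"][v-35:v+35,u-45:u+45,::-1] for i in (q,p)]); cv2.imwrite("pics/back.png",cv2.resize(a,None,fx=4.4,fy=4.4,interpolation=3))
```

```text
[ 0.5641 -0.0313  0.1611] 3.821391682270016 [-0.18968869  0.14061676  0.41345583] [ 0.01036851  0.02918164 -0.02927057]
[[-0.0039, -0.7712, 0.0056, 0.0], [-0.0039, -0.7712, 0.2556, 0.0]]
```

View pics/back.png

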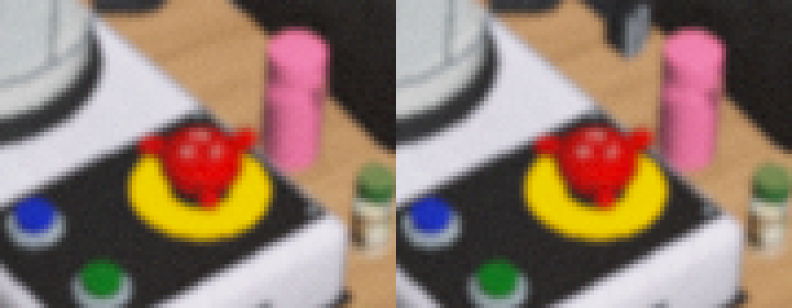

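The stop button is out, its head has turned back, and the picture matches the start. Next is the blue button.

apply_moves(
  deltas=[
    [1,[-0.004,-0.77,0],0],
    [1,[-0.004,-0.77,0],0],
    [1,[-0.004,-0.77,0],0],
    [1,[-0.004,-0.77,0],0],
    [1,[-0.004,-0.77,0.1],0],
    [1,[-0.004,-0.77,0.2],0],
    [1,[-0.004,-0.77,0.27],0],
    [1,[-0.004,-0.77,0.285],0],
    [1,[-0.004,-0.77,0.285],0],
    [1,[-0.004,-0.77,0.285],0],
  ],
)

```text
t: 11.1
eef_pos: [0.5534, 0.1224, 0.104]
tool_rot: [-0.0, 0.999, 0.033, 0.0]
contact_force: [0.3, -0.3, 0.3]
gripper_width: 0.004
grasp_force: 0.0
```

apply_moves(
  deltas=[
    [1,[0,0,0.01],0],
    [1,[0,0,0.016],0],
    [1,[0,0,0.022],0],
    [1,[0,0,0.028],0],
    [1,[0,0,0.034],0],
    [1,[0,0,0.04],0],
    [1,[0,0,0.045],0],
    [1,[0,0,0.05],0],
    [1,[0,0,0.05],0],
  ],
)

```text
t: 12.0
eef_pos: [0.5533, 0.1224, 0.0941]
tool_rot: [0.0, 0.999, 0.033, 0.0]
contact_force: [-2.3, -0.9, 8.5]
gripper_width: -0.0
grasp_force: 4.1
```

A force of 8.5 N means it is on its hard stop. I'll lift off and move clear.

apply_moves(
  deltas=[
    [1,[0,0,0],0],
    [1,[0,0,-0.15],0],
    [1,[0,0,-0.35],0],
    [1,[0,0,-0.55],0],
    [1,[0,0,-0.6],0],
    [1,[0,0,-0.6],0],
    [1,[0,0,-0.6],0],
  ],
)

```text
t: 12.7
eef_pos: [0.5521, 0.122, 0.2121]
tool_rot: [0.0, 0.999, 0.033, -0.001]
contact_force: [0.2, 0.5, -0.7]
gripper_width: -0.003
grasp_force: 0.0
```

Run:
```python
from h import *
P,y,o=yawpose(); print(P.round(4),o["contact_force"],o["t"])
p=bot.read_camera("scene"); q=np.load("scene0.npy",allow_pickle=True).item()
a=np.hstack([i["color"][170:310,140:390,::-1] for i in (q,p)]); cv2.imwrite("pics/end.png",cv2.resize(a,None,fx=1.6,fy=1.6,interpolation=3))
```

```text
[0.5521 0.122  0.2121] [ 0.15822251  0.45523259 -0.73913807] 12.7
```

View pics/end.png

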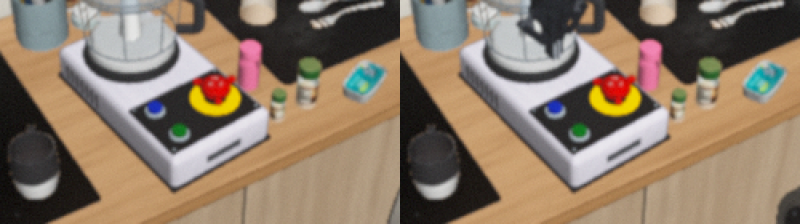

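All three buttons are out, the mug, jar and tub stand where they began, and the gripper is clear of everything, so I'm handing in.

```bash
python3 -c "
from station import bot
print(bot.hand_in())"
```

```text
the job is handed in; nothing more can be done
None
```

The stop was pressed until it latched, seen to stay in with the finger off, and twisted by a wing until it popped out; then blue reset was pressed fully in and released, green start and the bystanders were left alone, and the job was handed in at about 13 s (no verdict was returned).

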